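Hold the hidden bolt head and keep the pipette bar level

TASK

The cross bar on the front of the blue bracket hangs crooked because its bolt is loose: reach down into the narrow gap behind the bracket's front plate, grasp the hidden hexagonal bolt head, and turn it until the cross bar is level. Finish while still gripping the head firmly so that the bolt cannot turn back (a colleague will then tighten the nut); do not let go. Do not push on the cross bar or its nut, and leave the tape roll, dropper bottle and timer standing where they are.

Things in the scene. Friction and masses are not known exactly. Their poses are not given: they have to be found in the camera images.
- bracket: blue steel U bracket fixed to the bench, yawed. Origin on the bench straight below the bolt head's centre; x runs level from front plate to rear plate, z up. Foot 150 x 110 x 10 mm. Plates 6 mm thick, 70 mm wide: front plate's rear face x = -29 mm, top z = 145; rear plate's front face x = +33, top z = 138. The 62 mm gap between them is open above and at both sides. Bolt axis along x at z = 115.
- bolt_head: centre of the steel hex bolt head in the gap, on the bolt's axis (bracket's x), 115 mm above the bench. 30 mm across flats, 14 mm thick (x -7 to +7); an 18 mm thick brass sleeve joins it to the front plate. At pivot = 0.35 one pair of flats is upright, facing bracket +y and -y, to be pinched straight from above; at pivot = 0 (level) they lean 0.35 rad, upper ends toward bracket +y.
- pivot (a joint): turn of bolt, head and cross bar about the bracket's +x axis, rad. 0 = bar level; positive = the bar's +y end (left, seen from the robot) is up. Starts at 0.22 to 0.48; range -0.6 to 0.8. Friction 0.05 N m and a spring of 0.3 N m/rad toward 0.35: stays where it starts, but released at 0 it turns back to about 0.2. Closing on the head turns its flats parallel to the pads; a 40 N grip holds it.
- cross_bar: aluminium bar, 18 mm high, 6 mm thick, 136 mm long with red-tipped pipette forks at its ends, on the front side of the front plate, a brass nut at its middle; rigid with the bolt head. It spans x = -36 (bar) to -60 mm (bolt end) in the bracket's frame. Origin at the head's centre; y axis along the bar. Not to be pushed.
- label_tape: green roll of tape lying flat, 63 mm diameter, 19 mm high, loose, in front of the bracket to the left; origin under its middle. Leave it.
- dropper_bottle: dark dropper bottle with grey nozzle, 33 mm diameter, 82 mm high, loose, about 155 mm to the right of the bracket's middle; origin under its middle. Leave it.
- timer: white bench timer, 35 x 62 x 62 mm, loose, about 160 mm to the left of the bracket's middle; origin under its middle. Leave it.
Mind the look-alikes: they are no part of the job. Of the things that look like the timer, the smallest one is meant.

How it is judged:
By the outcome, as a careful person would: the job done as asked, in the order asked, and still so for the second after the job is handed in, while the arm keeps its last pose, push and grip.
It also fails if it takes over 32 s, if anything falls off the work surface, if the arm or the gripper's body presses on something with over 40 N, if the wrist force passes 120 N, or if a joint passes its speed limit or range.

ROBOT

A 6-joint arm with a two-finger parallel gripper is mounted at the origin on a cart in front of the work surface, level with it; the furniture and walls round the work are solid. World frame = base frame: x ahead of the robot, y to its left, z up, the work surface at z = 0. Lengths are in m, angles in degrees, forces in N, time in s.
With the tool pointing down it reaches from about 0.35 to 0.95 m from the base axis. Payload 17.4 kg.
Tool frame: the origin (TCP) lies between the finger pads, 19 mm behind the fingertips; this is the grasp point; z points along the fingers, y is the line along which they close (so a half turn about z gives the same grasp; the last joint's range is limited). The gripper opens to 93 mm and grips with 3 to 60 N. Pads are 15 mm wide; open, the fingers measure 128 mm over their backs; the gripper's body (75 mm by 188 mm) begins 65 mm behind the grasp point.
Start: joints at [73.064, 6.646, 82.598, -0, 90.757, -2.166], TCP at [0.172, 0.653, 0.237] pointing down, gripper open.
Joint ranges: [-162.19, 162.19], [-47.58, 125.68], [4.15, 143.07], [-65.23, 245.23], [0.69, 171.88], [-170.13, 170.13]. Speed limits (degrees/s): [108.29, 108.29, 127.2, 180, 180, 180].

INTERFACE

Orientations are given as [roll, pitch, yaw] about the fixed x, y, z axes, in that order (R = Rz(yaw) Ry(pitch) Rx(roll)).
In Python, from rig import manip, effector, solve_ik, vision, finder gives the robot as it stands. The module is installed in compiled form; this text tells all that it offers. Calls block until the motion is done:
- manip.movep(position, orientation): joint-space move of the TCP to a pose.
- manip.move_l(position, ori=None, velocity=0.15): straight line of the TCP; ori=None keeps the orientation; velocity is the mean speed in m/s.
- manip.movej(angles): joint-space move.
- effector.command_gripper(opening): opening from 0.0 (shut) to 1.0 (fully open); the grip force is fixed at half the most; returns when the fingers have stopped.
- manip.hold(seconds).
- solve_ik(position, orientation): joint angles nearest the present ones, or None.
- manip.observe(): the state.
- vision.camera(name): name is "scene" or "top"; returns a dict with "img" (384x512x3 uint8, red, green, blue), "range_z" (384x512 float32, m along the optical axis (not along the pixel's ray), 0 where there is no reading), "fov_y" (degrees; the focal length in pixels is half the picture's height over the tangent of half this angle, whatever the lens; pixels are square), "cx", "cy" (the principal point, pixels), "dist_coeffs" ([k1, k2, p1, p2, k3] as OpenCV has them; the pictures are not rectified), "R" (3x3) and "t" (3): a world point X has camera coordinates R X + t. Camera axes: x right, y down, z forward; pixel columns grow to the right and rows downward; lengths in m; the calibration is good to about 2 mm. A picture is of the moment at which its call begins.
A pose or a line that the arm cannot do raises manip.MotionError and nothing moves.
- manip.hand_in(): hands the job in; it is judged then, once.
Trained networks look in the newest picture that a camera, given by its name, has taken for a name from the list of things; names that differ only in an ending like _2 or _b are one class to them, and where a whole thing is asked for, a point or a joint stands for the part that bears it (a point fixed in the world has none). Each returns a list of dicts, best first, with "conf" (0 to 1); they miss things now and then, are a little off and sometimes report something else, mostly with a low value. They report only what shows in the picture. A call takes as long as a camera call. They do not tell look-alikes from the thing itself.
- finder.boxes_of(camera, name): "centre" ([x, y, z] in m, in world coordinates, good to about 4 mm: the middle of the surface that is visible of it).
- finder.masks_of(camera, name): "region" (384x512 bool, what is visible of it).
- finder.landmark_of(camera, name): "centre" ([x, y, z] in m, in world coordinates, good to about 4 mm: a listed point, or the origin of a listed thing).
The state is a dict: "time_s": time; "joint_pos": joint angles; "dq": joint speeds; "joint_torque": joint torques, N m; "position": TCP position; "orientation": TCP orientation; "force": force on the tool from outside, world axes, zero at the start; "ft_torque": the same for the moment, N m; "finger_gap": opening from 0.0 (shut) to 1.0 (fully open); "gripper_force": force on a finger pad.
Only numpy, scipy, OpenCV 4.12 (cv2) and the standard library are available. Lean on these libraries where they do the work, as an engineer would, in place of code of your own. Each camera call takes 0.05 s, during which the arm holds its last target. There are 200 camera calls.

## Working session

There is one attempt and no reset: what is moved stays moved. The work goes in short steps, each a Python script; the robot and the scene stay as the last script left them, time stands still between calls to the robot, and variables do not carry over. Pictures are saved under pics/ and viewed, at most 10 in all, crops included, and the job is handed in when it is done.

```bash
mkdir -p pics; cat > h.py <<'E'
import numpy as np, cv2
from rig import manip, effector, solve_ik, vision, finder
def cloud(c):
    h,w=c["range_z"].shape; f=h/2/np.tan(np.radians(c["fov_y"])/2)
    K=np.array([[f,0,c["cx"]],[0,f,c["cy"]],[0,0,1]])
    u,v=np.meshgrid(np.arange(w),np.arange(h))
    p=cv2.undistortPoints(np.stack([u,v],-1).reshape(-1,1,2).astype(np.float64),K,np.array(c["dist_coeffs"],float)).reshape(h,w,2)
    z=c["range_z"]; P=np.dstack([p[...,0]*z,p[...,1]*z,z])
    W=(P-np.array(c["t"]))@np.array(c["R"]); W[z==0]=np.nan
    return W
E
python3 - <<'E'
from h import *
for n in ("scene","top"):
    c=vision.camera(n); cv2.imwrite(f"pics/{n}1.png",c["img"][...,::-1])
    print(n,c["fov_y"],-np.array(c["R"]).T@c["t"])
    np.savez(f"{n}1.npz",W=cloud(c),img=c["img"])
    for k in ("bracket","bolt_head","cross_bar","label_tape","dropper_bottle","timer"):
        print(k,[(np.round(d["centre"],3).tolist(),round(d["conf"],2)) for d in finder.landmark_of(n,k)])
print(manip.observe())
E
```

```text
scene 55.69690266846079 [ 0.00715715 -0.23969243  0.76980595]
bracket [([0.529, -0.07, 0.0], 0.7)]
bolt_head [([0.527, -0.07, 0.116], 0.66)]
cross_bar [([0.529, -0.067, 0.117], 0.83)]
label_tape [([0.404, -0.008, -0.004], 0.84)]
dropper_bottle [([0.579, -0.216, -0.001], 0.68)]
timer [([0.499, 0.095, -0.002], 0.89), ([0.606, 0.108, -0.002], 0.86), ([0.464, 0.215, 0.002], 0.72)]
top 47.44236946346305 [0.44443785 0.07070709 1.1478645 ]
bracket [([0.523, -0.07, 0.001], 0.78)]
bolt_head [([0.525, -0.067, 0.113], 0.52)]
cross_bar []
label_tape []
dropper_bottle [([0.523, -0.068, 0.001], 0.68), ([0.576, -0.219, -0.002], 0.62)]
timer [([0.604, 0.106, -0.001], 0.89), ([0.461, 0.212, -0.0], 0.83), ([0.498, 0.103, -0.003], 0.71)]
{'time_s': 0.7, 'joint_pos': array([ 7.30632455e+01,  6.64529317e+00,  8.25982098e+01, -5.39466730e-04,
        9.07540301e+01, -2.16574839e+00]), 'dq': array([-0.02773664, -0.11454327,  0.05743047, -0.00676414,  0.03773041,
       -0.07499594]), 'joint_torque': array([ 1.68774204e-03, -7.20844173e+01, -6.22683907e+01,  7.79669755e-02,
        1.80223316e-02,  9.25859581e-06]), 'position': array([0.17211002, 0.65270175, 0.23745145]), 'orientation': array([1.79997555e+02, 6.32261302e-04, 1.65228987e+02]), 'force': array([ 0.41416603, -0.12736451,  0.55206774]), 'ft_torque': array([ 0.02283157, -0.03416227,  0.03254306]), 'gripper_force': 0.0, 'finger_gap': 1.003965596468355}
```

View pics/scene1.png

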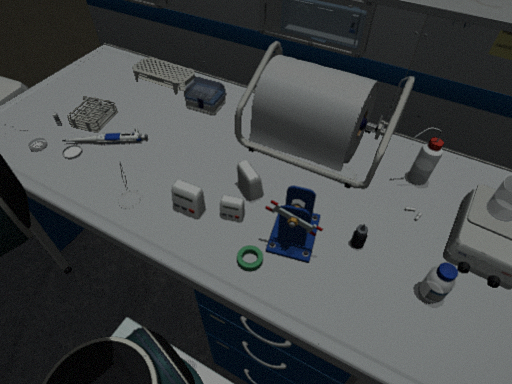

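View pics/top1.png

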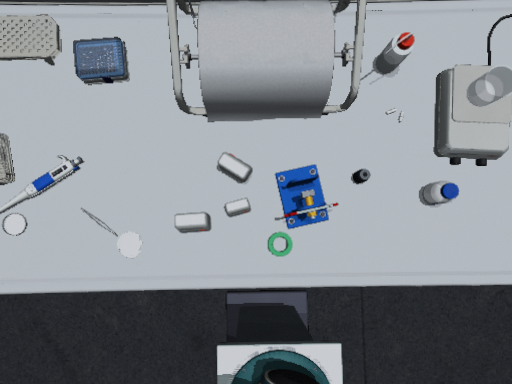

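```bash
python3 - <<'E'
from h import *
for n in ("scene","top"):
    d=np.load(n+"1.npz"); W=d["W"]; I=d["img"].astype(int)
    for nm,zl,zh in (("front top",.143,.150),("rear top",.134,.141),("z120-133",.117,.133)):
        blue=(I[...,2]>I[...,0]*1.3) if nm!="z120-133" else (np.ptp(I,axis=2)<60)
        m=blue&(W[...,2]>zl)&(W[...,2]<zh)&(np.abs(W[...,0]-.527)<.1)&(np.abs(W[...,1]+.07)<.08)
        p=W[m]
        if len(p)<10: print(n,nm,len(p)); continue
        (cx,cy),s,a=cv2.minAreaRect(p[:,:2].astype(np.float32)*1000)
        ev=np.linalg.svd(p[:,:2]-p[:,:2].mean(0),full_matrices=False)[2][0]
        print(n,nm,len(p),p.mean(0).round(4),"rect",cx,cy,s,a,"dir",np.degrees(np.arctan2(ev[1],ev[0])))
    m=np.zeros(W.shape[:2],bool)
    r=finder.masks_of(n,"cross_bar")
    if r:
        p=W[r[0]["region"]]; p=p[~np.isnan(p[:,0])]
        print("bar",len(p),np.median(p,0).round(4),np.percentile(p,[2,98],axis=0).round(3).tolist())
        u=np.linalg.svd(p-p.mean(0),full_matrices=False)[2]; print(u.round(3).tolist())
E
```

```text
scene front top 42 [ 0.4931 -0.0734  0.1444] rect 491.84173583984375 -68.03726196289062 (8.253490447998047, 55.080448150634766) 14.992365837097168 dir -77.67304009583971
scene rear top 119 [ 0.5239 -0.0679  0.1374] rect 525.7522583007812 -66.05690002441406 (75.90147399902344, 61.16775894165039) 12.711795806884766 dir -167.6614060995729
scene z120-133 448 [ 0.5127 -0.0667  0.1255] rect 520.1097412109375 -62.81277084350586 (93.3179931640625, 104.30818176269531) 85.01946258544922 dir -179.1032871653737
bar 428 [ 0.4842 -0.0781  0.1181] [[0.472, -0.131, 0.001], [0.569, 0.017, 0.153]]
[[-0.433, 0.488, 0.758], [0.334, 0.868, -0.368], [0.837, -0.094, 0.538]]
top front top 64 [ 0.4948 -0.0785  0.1454] rect 494.06793212890625 -75.9955825805664 (7.96309757232666, 51.1355094909668) 11.78235149383545 dir -78.59591853801771
top rear top 70 [ 0.5454 -0.0619  0.138 ] rect 523.8524780273438 -66.48310089111328 (82.61654663085938, 65.4729995727539) 13.943520545959473 dir 179.59121999622622
top z120-133 160 [ 0.5056 -0.0714  0.1262] rect 521.5498046875 -64.3634033203125 (92.2394027709961, 104.88761901855469) 81.35183715820312 dir -171.46743882672837
bar 194 [ 0.4826 -0.0743  0.1254] [[0.472, -0.133, 0.012], [0.497, -0.018, 0.16]]
[[-0.138, 0.815, 0.563], [-0.118, 0.55, -0.827], [-0.983, -0.181, 0.02]]
```

The scene view shows the blue bracket at about (295,222) with the bar's left end up. The tape is at (250,257), the bottle at (360,236), and three timers at (187,197), (249,180) and (232,207), the last being the smallest. The top view shows the bracket at (303,196), yawed by about +12°, with its front facing the robot. Next I'll refine the bracket pose and the bar angle.

```bash
cat > fit.py <<'E'
from h import *
from scipy.optimize import minimize_scalar
def bframe(W,o,psi):
    c,s=np.cos(psi),np.sin(psi); d=W[...,:2]-o
    return np.dstack([d[...,0]*c+d[...,1]*s,-d[...,0]*s+d[...,1]*c,W[...,2]])
def bar(W,I,o,psi,x=(-.043,-.031)):
    B=bframe(W,o,psi); I=I.astype(int)
    m=(B[...,0]>x[0])&(B[...,0]<x[1])&(abs(B[...,1])<.075)&(abs(B[...,1])>.012)&(abs(B[...,2]-.115-.0*B[...,1])<.05)&~(I[...,2]>I[...,0]*1.3)
    p=B[m]; 
    best=None
    for a in np.arange(-.3,.7,.005):
        q=-p[:,1]*np.sin(a)+(p[:,2]-.115)*np.cos(a)
        k=(abs(q)<.0105).sum()
        if best is None or k>best[0]: best=(k,[a]) 
        elif k==best[0]: best[1].append(a)
    a=np.mean(best[1]); q=-p[:,1]*np.sin(a)+(p[:,2]-.115)*np.cos(a); p=p[abs(q)<.014]
    vx=cv2.fitLine(p[:,1:].astype(np.float32),cv2.DIST_HUBER,0,.001,.001).ravel()
    return best[0],len(p),a,np.arctan(vx[1]/vx[0])
E
python3 - <<'E'
from fit import *
for n in ("scene","top"):
    d=np.load(n+"1.npz"); W=d["W"]; I=d["img"].astype(int)
    o=np.array([.526,-.069]); psi=np.radians(12)
    blue=(I[...,2]>I[...,0]*1.3)&(I[...,2]>I[...,1]*1.2)
    B=bframe(W,o,psi); near=blue&(abs(B[...,0])<.12)&(abs(B[...,1])<.08)
    foot=W[near&(abs(W[...,2]-.01)<.004)]; print(n,"foot",len(foot),cv2.minAreaRect(foot[:,:2].astype(np.float32)*1000))
    for nm,x0,zl,zh in (("frontplate",-.032,.02,.14),("rearplate",.036,.04,.135),("fronttop",-.032,.142,.15),("reartop",.036,.134,.142)):
        p=W[near&(abs(B[...,0]-x0)<.012)&(W[...,2]>zl)&(W[...,2]<zh)]
        if len(p)<15: print(nm,len(p)); continue
        q=bframe(p[None],o,psi)[0]
        v=cv2.fitLine(p[:,:2].astype(np.float32),cv2.DIST_HUBER,0,.001,.001).ravel()
        print(nm,len(p),"yaw",np.degrees(np.arctan(v[1]/v[0])),"x' pct",np.percentile(q[:,0],[2,50,98]).round(4),"y' ext",np.percentile(q[:,1],[0,2,98,100]).round(4))
    hd=(~blue)&(abs(B[...,0])<.012)&(abs(B[...,1])<.025)&(B[...,2]>.1)&(B[...,2]<.14)
    q=B[hd]; print("head",len(q),q.mean(0) if len(q) else "",np.percentile(q,[2,98],axis=0).round(4).tolist() if len(q) else "")
    print("bar",bar(W,I,o,psi))
    red=(I[...,0]>110)&(I[...,1]<70)&(abs(B[...,0]+.045)<.03)&(abs(B[...,1])<.1)
    for s in (1,-1):
        q=B[red&(B[...,1]*s>0)]; print("red",s,len(q),np.median(q,0).round(4) if len(q) else "")
E
```

```text
scene foot 888 ((525.2759399414062, -66.93396759033203), (148.84852600097656, 107.73995971679688), 11.6170654296875)
frontplate 623 yaw -79.34819 x' pct [-0.0375 -0.0353 -0.0332] y' ext [-0.0519 -0.0313  0.0344  0.0359]
rearplate 422 yaw -78.92023 x' pct [0.0306 0.0328 0.0354] y' ext [-0.032  -0.0311  0.034   0.0357]
fronttop 48 yaw -81.81533 x' pct [-0.0363 -0.033  -0.0296] y' ext [-0.0199 -0.0194  0.0235  0.0255]
reartop 53 yaw -77.583405 x' pct [0.031  0.0336 0.0381] y' ext [-0.0234 -0.0212  0.0269  0.0287]
head 85 [-0.00288574  0.00126657  0.12631954] [[-0.0096, -0.012, 0.1191], [0.006, 0.0141, 0.1321]]
bar (np.int64(194), 221, np.float64(0.3775000000000006), np.float32(0.31392714))
red 1 1 [-0.0375  0.0653  0.1319]
red -1 0 
top foot 1485 ((527.4520874023438, -68.24269104003906), (149.79478454589844, 109.87068176269531), 11.8300199508667)
frontplate 42 yaw -84.39826 x' pct [-0.0439 -0.0334 -0.0271] y' ext [-0.0388 -0.0346  0.0353  0.0354]
rearplate 113 yaw -78.55628 x' pct [0.0332 0.0335 0.0389] y' ext [-0.0331 -0.0314  0.035   0.0352]
fronttop 68 yaw -79.24024 x' pct [-0.0362 -0.0321 -0.0287] y' ext [-0.0258 -0.025   0.0265  0.0289]
reartop 58 yaw -78.80511 x' pct [0.0336 0.0365 0.0391] y' ext [-0.0286 -0.026   0.0258  0.0282]
head 88 [-0.00243265  0.00232447  0.1271815 ] [[-0.0113, -0.0119, 0.1147], [0.0052, 0.015, 0.1343]]
bar (np.int64(62), 69, np.float64(0.23375000000000049), np.float32(0.24777539))
red 1 22 [-0.0393  0.0525  0.1542]
red -1 9 [-0.0401 -0.0583  0.1064]
```

Both cameras agree: the bracket's origin is at (0.526, -0.068) with yaw about 11.4°, and the plate and foot sizes match those given. I'll approach now.

```bash
python3 - <<'E'
from fit import *
o=[.526,-.0682]; psi=11.4
manip.movep([*o,.29],[180,0,psi]); effector.command_gripper(0.7)
manip.move_l([*o,.19],velocity=.15)
s=manip.observe(); print(s["time_s"],s["joint_pos"].round(1),s["position"],s["orientation"].round(2),s["force"].round(1),s["finger_gap"])
ims=[]
for n in ("scene","top"):
    c=vision.camera(n); np.savez(f"{n}2.npz",W=cloud(c),img=c["img"])
    y,x=(150,220) if n=="scene" else (130,240)
    ims.append(cv2.resize(c["img"][y:y+120,x:x+120,::-1],(400,400),interpolation=cv2.INTER_CUBIC))
    print(n,bar(cloud(c),c["img"],o,np.radians(psi)))
cv2.imwrite("pics/c2.png",np.hstack(ims))
E
```

```text
5.1167 [-10.1 -10.7 103.8   0.   86.8  68.5] [ 0.52633902 -0.06825694  0.19100657] [ 1.7998e+02 -7.0000e-02  1.1400e+01] [-0.4  0.5  0. ] 0.6972396163844637
scene (np.int64(180), 199, np.float64(0.3500000000000006), np.float32(0.3008383))
top (np.int64(24), 24, np.float64(0.16750000000000043), np.float32(0.22527052))
```

View pics/c2.png

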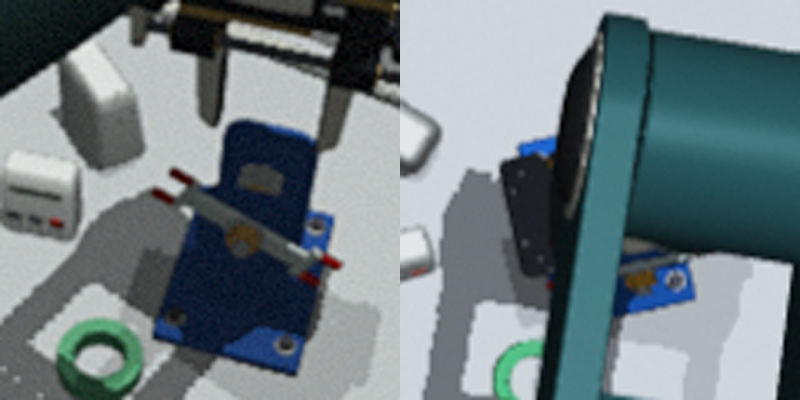

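The crop shows the fingers straddling the plates, at (208,90) and (335,110). The bar is tilted with its left end up, and the grey head at (262,178) is centred between the fingers. I'll descend and grip.

```bash
python3 - <<'E'
from fit import *
o=[.526,-.0682]; psi=11.4
def st(t):
    s=manip.observe(); print(t,round(s["time_s"],2),s["position"].round(4),s["orientation"].round(2),"F",s["force"].round(1),"M",s["ft_torque"].round(2),"gap",round(s["finger_gap"]*93,2),"g",round(s["gripper_force"],1))
    return s
manip.move_l([*o,.145],velocity=.1); s=st("mid")
if np.linalg.norm(s["force"])<5:
    manip.move_l([*o,.115],velocity=.06); s=st("down")
    if np.linalg.norm(s["force"])<5:
        effector.command_gripper(0.0); st("grip"); manip.hold(.3); st("held")
        c=vision.camera("scene"); print(bar(cloud(c),c["img"],o,np.radians(psi)))
        cv2.imwrite("pics/c3.png",cv2.resize(c["img"][150:270,220:340,::-1],(500,500),interpolation=cv2.INTER_CUBIC))
E
```

```text
mid 5.82 [ 0.5261 -0.0682  0.1452] [-180.     0.    11.4] F [ 0.4 -0.1  0.4] M [-0.02  0.16 -0.  ] gap 64.92 g 0.0
down 6.47 [ 0.526  -0.0682  0.115 ] [-1.80e+02  1.00e-02  1.14e+01] F [ 0.2  0.5 -0.5] M [-0.01  0.17 -0.02] gap 65.01 g 0.0
grip 7.12 [ 0.526  -0.0679  0.115 ] [-179.96   -0.     11.41] F [-1.1  5.   0.6] M [0.79 0.37 0.  ] gap 30.3 g 30.0
held 7.42 [ 0.5259 -0.0679  0.115 ] [-179.96    0.     11.41] F [-0.7  5.2  1. ] M [ 0.79  0.31 -0.  ] gap 30.59 g 30.0
(np.int64(187), 210, np.float64(0.33000000000000057), np.float32(0.26513052))
```

View pics/c3.png

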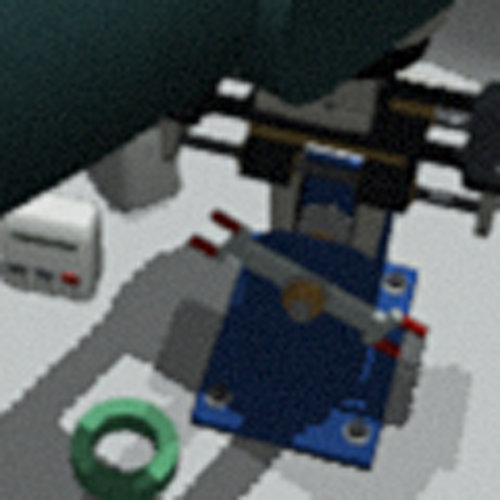

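The gap reads 30.3 mm, so the flats are gripped, and the picture shows the head at (325,220) between the pads. I'll turn it in small steps.

```bash
python3 - <<'E'
from fit import *
o=[.526,-.0678]; psi=11.4
for r in (176,172,168,164,160):
    manip.move_l([*o,.115],[r,0,psi],velocity=.05)
    s=manip.observe(); print(round(s["time_s"],2),s["position"].round(4),s["orientation"].round(2),"F",s["force"].round(1),"M",s["ft_torque"].round(2),"gap",round(s["finger_gap"]*93,2),"g",round(s["gripper_force"],1))
    if np.linalg.norm(s["force"])>40: break
manip.hold(.3)
c=vision.camera("scene"); np.savez("scene4.npz",W=cloud(c),img=c["img"]); print(bar(cloud(c),c["img"],o,np.radians(psi)),manip.observe()["orientation"])
cv2.imwrite("pics/c4.png",cv2.resize(c["img"][150:270,220:340,::-1],(500,500),interpolation=cv2.INTER_CUBIC))
E
```

```text
7.72 [ 0.526  -0.0678  0.115 ] [1.7594e+02 1.0000e-02 1.1450e+01] F [ 0.1 -2.1 -0.8] M [-0.37  0.18 -0.07] gap 30.23 g 30.0
7.97 [ 0.526  -0.0678  0.115 ] [1.7202e+02 2.0000e-02 1.1440e+01] F [-1.1 -1.5 -0.3] M [-0.3   0.35 -0.03] gap 30.74 g 30.0
8.22 [ 0.526  -0.0678  0.115 ] [1.6805e+02 2.0000e-02 1.1420e+01] F [-1.6 -0.9  1.2] M [-0.16  0.33 -0.08] gap 30.47 g 30.0
8.47 [ 0.526  -0.0678  0.115 ] [1.6406e+02 2.0000e-02 1.1420e+01] F [-2.1 -0.1  0.9] M [-0.03  0.45 -0.11] gap 30.4 g 30.0
8.72 [ 0.526  -0.0678  0.115 ] [1.6006e+02 3.0000e-02 1.1400e+01] F [-1.9  0.   2.8] M [ 0.02  0.38 -0.11] gap 30.73 g 30.0
(np.int64(182), 215, np.float64(0.012000000000000288), np.float32(-0.07470698)) [ 1.60048675e+02 -9.40636878e-04  1.13768873e+01]
```

View pics/c4.png

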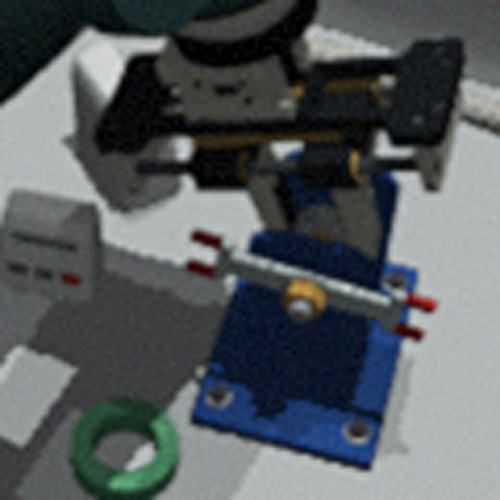

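The bar now looks level: the left fork is at about (204,252) and the right at (416,318) in the crop, parallel to the plate. As an independent check, I'll intersect the red tips with the bar's plane and scan the fork edges.

```bash
python3 - <<'E'
from fit import *
o=np.array([.526,-.0678]); psi=np.radians(11.4)
c=vision.camera("scene"); f=192/np.tan(np.radians(c["fov_y"])/2)
K=np.array([[f,0,c["cx"]],[0,f,c["cy"]],[0,0,1]]); D=np.array(c["dist_coeffs"],float); R=np.array(c["R"]); C=-R.T@c["t"]
n=np.array([np.cos(psi),np.sin(psi),0])
for k in (1,2,4):
    I=np.load(f"scene{k}.npz")["img"].astype(int)
    v,u=np.nonzero((I[...,0]>70)&(I[...,0]>2*I[...,1])&(I[...,0]>2*I[...,2]))
    d=np.c_[cv2.undistortPoints(np.c_[u,v].astype(float)[:,None],K,D)[:,0],np.ones(len(u))]@R
    P=C+d*((n@np.array([*o,0])-.036-n@C)/(d@n))[:,None]
    B=bframe(P[None],o,psi)[0]; B=B[(abs(B[:,2]-.115)<.06)&(abs(B[:,1])<.1)]
    l,r=B[B[:,1]>0.04],B[B[:,1]<-.04]
    # midpoint of the two prongs: split each end by principal height
    def mid(p):
        _,lab,cen=cv2.kmeans(p[:,1:].astype(np.float32),2,None,(3,50,1e-6),5,cv2.KMEANS_PP_CENTERS); return cen.mean(0),cen
    (L,a),(Q,b)=mid(l),mid(r); print(k,len(l),len(r),L.round(4),Q.round(4),"angle",np.arctan2(L[1]-Q[1],L[0]-Q[0]),a.round(3).tolist(),b.round(3).tolist())
E
```

```text
1 13 7 [0.0553 0.1365] [-0.0592  0.0975] angle 0.32863805 [[0.06199999898672104, 0.12399999797344208], [0.04899999871850014, 0.14900000393390656]] [[-0.0560000017285347, 0.0989999994635582], [-0.06199999898672104, 0.09600000083446503]]Traceback (most recent call last):
  File "<stdin>", line 16, in <module>
  File "<stdin>", line 15, in mid
cv2.error: OpenCV(4.12.0) /io/opencv/modules/core/src/kmeans.cpp:243: error: (-2:Unspecified error) in function 'double cv::kmeans(cv::InputArray, int, cv::InputOutputArray, cv::TermCriteria, int, int, cv::OutputArray)'
> There can't be more clusters than elements (expected: 'N >= K'), where
>     'N' is 0
> must be greater than or equal to
>     'K' is 2
```

```bash
python3 - <<'E'
from fit import *
o=np.array([.526,-.0678]); psi=np.radians(11.4)
c=vision.camera("scene"); f=192/np.tan(np.radians(c["fov_y"])/2)
K=np.array([[f,0,c["cx"]],[0,f,c["cy"]],[0,0,1]]); D=np.array(c["dist_coeffs"],float); R=np.array(c["R"]); C=-R.T@c["t"]
n=np.array([np.cos(psi),np.sin(psi),0])
png=cv2.imread("pics/c3.png")[...,::-1]
I3=np.zeros((384,512,3),int); I3[150:270,220:340]=cv2.resize(png,(120,120),interpolation=cv2.INTER_AREA)
for k,I in (("grip",I3),("now",c["img"].astype(int))):
    v,u=np.nonzero((I[...,0]>60)&(I[...,0]>1.7*I[...,1])&(I[...,0]>1.7*I[...,2]))
    d=np.c_[cv2.undistortPoints(np.c_[u,v].astype(float)[:,None],K,D)[:,0],np.ones(len(u))]@R
    P=C+d*((n@np.array([*o,0])-.039-n@C)/(d@n))[:,None]
    B=bframe(P[None],o,psi)[0]; B=B[(abs(B[:,2]-.115)<.06)&(abs(B[:,1])<.1)]
    cs=[]
    for p in (B[B[:,1]>.03],B[B[:,1]<-.03]):
        print(k,len(p)); cs.append(cv2.kmeans(p[:,1:].astype(np.float32),2,None,(3,50,1e-6),5,cv2.KMEANS_PP_CENTERS)[2])
    L,Q=cs[0].mean(0),cs[1].mean(0); print(L.round(4),Q.round(4),"angle",np.arctan2(L[1]-Q[1],L[0]-Q[0]),[x.round(3).tolist() for x in cs])
s=manip.observe(); print(s["time_s"],s["orientation"],s["gripper_force"],s["force"])
E
```

```text
grip 10
grip 24
[0.0567 0.1379] [-0.0541  0.0871] angle 0.42996866 [[[0.06300000101327896, 0.125], [0.050999999046325684, 0.1509999930858612]], [[-0.05999999865889549, 0.10000000149011612], [-0.04899999871850014, 0.07500000298023224]]]
now 7
now 20
[0.0601 0.1196] [-0.0568  0.108 ] angle 0.09857098 [[[0.05700000002980232, 0.13300000131130219], [0.06400000303983688, 0.10599999874830246]], [[-0.05400000140070915, 0.0949999988079071], [-0.05999999865889549, 0.12099999934434891]]]
9.175 [1.60022991e+02 4.14748553e-03 1.13851333e+01] 30.000273452606052 [-2.71694739  1.93271952  3.25909712]
```

```bash
cat > rect.py <<'E'
from fit import *
def rectify(I,c,o=(.526,-.0678),psi=np.radians(11.4),x=-.042,s=.00025):
    f=192/np.tan(np.radians(c["fov_y"])/2); K=np.array([[f,0,c["cx"]],[0,f,c["cy"]],[0,0,1]])
    y,z=np.meshgrid(np.arange(.085,-.085,-s),np.arange(.165,.065,-s))
    X=np.dstack([o[0]+x*np.cos(psi)-y*np.sin(psi),o[1]+x*np.sin(psi)+y*np.cos(psi),z]).reshape(-1,3)
    p=cv2.projectPoints(X,cv2.Rodrigues(np.array(c["R"]))[0],np.array(c["t"],float),K,np.array(c["dist_coeffs"],float))[0].reshape(*y.shape,2).astype(np.float32)
    return cv2.remap(I.astype(np.float32),p[...,0],p[...,1],cv2.INTER_CUBIC)
E
python3 - <<'E'
from rect import *
fr=[vision.camera("scene") for _ in range(8)]; c=fr[0]
I=np.mean([k["img"] for k in fr],0); Wm=np.median([cloud(k) for k in fr],0); np.savez("avg5.npz",I=I,W=Wm)
png=cv2.imread("pics/c3.png")[...,::-1]; I3=np.zeros((384,512,3)); I3[150:270,220:340]=cv2.resize(png,(120,120),interpolation=cv2.INTER_AREA)
out=[]
for im,a in ((np.load("scene2.npz")["img"],None),(I3,.35),(I,0.)):
    g=np.clip(rectify(im,c)*1.3,0,255).astype(np.uint8).copy()
    if a is not None:
        for h in (.009,-.009):
            q=lambda y:(int((.085-(y*np.cos(a)-h*np.sin(a)))/.00025),int((.05-(y*np.sin(a)+h*np.cos(a)))/.00025))
            cv2.line(g,q(.068),q(-.068),(0,255,0),1)
    out.append(g)
b=cv2.resize(out[1],None,fx=.7,fy=.7); d=out[2]
cv2.imwrite("pics/r5.png",cv2.resize(np.vstack([out[1],out[2]]),(510,600))[...,::-1])
print("depth avg",bar(Wm,I,[.526,-.0678],np.radians(11.4),(-.047,-.037)))
B=bframe(Wm,np.array([.526,-.0678]),np.radians(11.4))
for s in (1,-1):
    m=(B[...,0]>-.047)&(B[...,0]<-.036)&(B[...,1]*s>.025)&(B[...,1]*s<.05)&(abs(B[...,2]-.115)<.02); q=B[m]; print(s,len(q),q.mean(0).round(4),np.percentile(q[:,2],[3,97]).round(4))
E
```

```text
depth avg (np.int64(221), 259, np.float64(0.16500000000000042), np.float32(0.25825316))
1 72 [-0.0418  0.0377  0.1211] [0.1069 0.1327]
-1 85 [-0.0418 -0.0388  0.1142] [0.0974 0.1278]
```

View pics/r5.png

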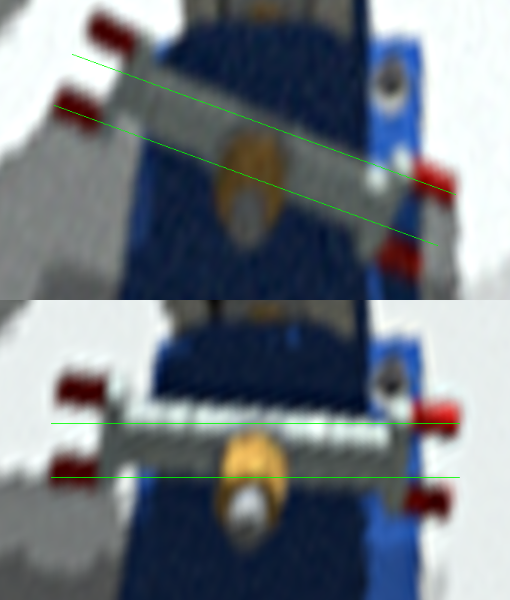

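The rectified view shows the bar reading about 0.08 high in both states, by eye. I don't know yet whether that's view bias or real, so I'll overlay a wireframe of the known bracket edges and the bar on the raw picture.

```bash
cat > wire.py <<'E'
from fit import *
def proj(B,c,o,psi):
    f=192/np.tan(np.radians(c["fov_y"])/2); K=np.array([[f,0,c["cx"]],[0,f,c["cy"]],[0,0,1]])
    B=np.atleast_2d(B); X=np.c_[o[0]+B[:,0]*np.cos(psi)-B[:,1]*np.sin(psi),o[1]+B[:,0]*np.sin(psi)+B[:,1]*np.cos(psi),B[:,2]]
    return cv2.projectPoints(X,cv2.Rodrigues(np.array(c["R"]))[0],np.array(c["t"],float),K,np.array(c["dist_coeffs"],float))[0].reshape(-1,2)
def barpts(a,x=-.042):
    y=np.array([.068,-.068,-.068,.068]);h=np.array([.009,.009,-.009,-.009])
    return np.c_[np.full(4,x),y*np.cos(a)-h*np.sin(a),.115+y*np.sin(a)+h*np.cos(a)]
E
python3 - <<'E'
from wire import *
c=vision.camera("scene"); o=(.526,-.0678); psi=np.radians(11.4); I=np.load("avg5.npz")["I"]
x0,y0,w,h,S=265,175,75,95,6
g=np.clip(cv2.resize(I[y0:y0+h,x0:x0+w,::-1],None,fx=S,fy=S,interpolation=cv2.INTER_CUBIC)*1.2,0,255).astype(np.uint8).copy()
def poly(B,col):
    p=(proj(B,c,o,psi)+.5-[x0,y0])*S-.5; cv2.polylines(g,[np.round(p).astype(int)],True,col,1)
    return p
poly([[-.075,.055,.01],[-.075,-.055,.01],[.075,-.055,.01],[.075,.055,.01]],(0,255,255))
poly([[-.035,.035,.01],[-.035,-.035,.01],[-.035,-.035,.125],[-.035,-.02,.145],[-.035,.02,.145],[-.035,.035,.125]],(255,0,255))
poly(barpts(0),(0,255,0)); poly(barpts(.08),(255,255,255))
cv2.imwrite("pics/w6.png",g)
E
```

```text
(no output)
```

View pics/w6.png

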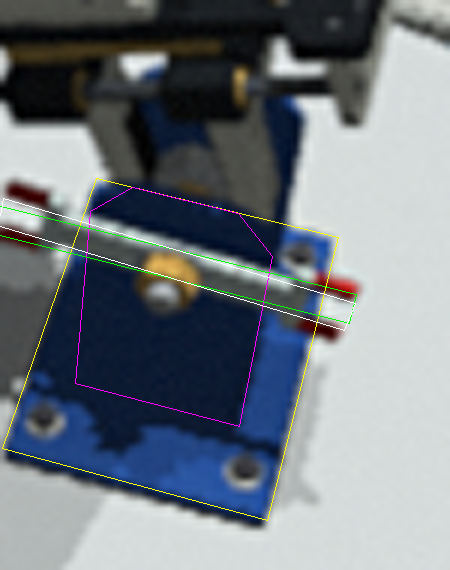

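```bash
python3 - <<'E'
from wire import *
o=np.array((.526,-.0678)); psi=np.radians(11.4)
def rep(n,W,I):
    B=bframe(W,o,psi); I=np.asarray(I,float); blue=(I[...,2]>I[...,0]*1.3)
    m=blue&(abs(B[...,2]-.01)<.005)&(abs(B[...,0])<.072)&(abs(B[...,1])<.052); q=B[m]
    A=np.c_[q[:,:2],np.ones(len(q))]; print(n,"foot plane",np.linalg.lstsq(A,q[:,2],rcond=None)[0].round(4),len(q))
    m=blue&(abs(B[...,0]+.035)<.006)&(B[...,2]>.02)&(B[...,2]<.14)&(abs(B[...,1])<.034); q=B[m]
    if len(q)>30: print("  plate face x=",np.linalg.lstsq(np.c_[q[:,1:],np.ones(len(q))],q[:,0],rcond=None)[0].round(4),len(q))
    # bar: non-blue points before the plate, standing out from plate/bench; not the forks, not the nut
    m=(B[...,0]>-.046)&(B[...,0]<-.0385)&(abs(B[...,1])<.055)&(abs(B[...,2]-.115)<.045)
    q=B[m]; r=[]
    for y in np.arange(-.05,.051,.01):
        z=q[abs(q[:,1]-y)<.005,2]
        if len(z)>5: r.append((round(y,3),len(z),*np.percentile(z,[5,50,95]).round(4)))
    for t in r: print("   ",*t)
    r=np.array([t for t in r if abs(t[0])>.015])
    if len(r)>3: print("  slopes lo/med/hi",[round(float(np.polyfit(r[:,0],r[:,k],1)[0]),3) for k in (2,3,4)])
for k in (1,2): d=np.load(f"scene{k}.npz"); rep(f"scene{k}",d["W"],d["img"])
d=np.load("avg5.npz"); rep("scene now",d["W"],d["I"])
fr=[vision.camera("top") for _ in range(4)]; rep("top now",np.median([cloud(k) for k in fr],0),np.mean([k["img"] for k in fr],0))
d=np.load("top1.npz"); rep("top1",d["W"],d["img"])
E
```

```text
scene1 foot plane [0.0002 0.0016 0.0098] 797
  plate face x= [ 0.009   0.0035 -0.0358] 617
    -0.05 27 0.0741 0.1025 0.1088
    -0.04 37 0.0805 0.0964 0.106
    -0.03 33 0.0833 0.1035 0.1105
    -0.02 27 0.0963 0.1086 0.1156
    -0.01 22 0.1022 0.1154 0.1263
    0.0 12 0.1235 0.1258 0.1283
    0.01 25 0.1148 0.1248 0.1313
    0.02 28 0.1173 0.1261 0.1349
    0.03 34 0.1229 0.1356 0.146
    0.04 38 0.1272 0.1423 0.1543
    0.05 29 0.1246 0.1369 0.1578
  slopes lo/med/hi [0.556, 0.451, 0.54]
scene2 foot plane [0.0018 0.0027 0.0099] 800
  plate face x= [ 0.006   0.0011 -0.0357] 639
    -0.05 29 0.0745 0.0988 0.109
    -0.04 37 0.0793 0.0953 0.1052
    -0.03 34 0.0827 0.1021 0.1112
    -0.02 26 0.0966 0.1077 0.1159
    -0.01 24 0.1012 0.1163 0.1265
    0.0 12 0.1242 0.1272 0.1294
    0.01 26 0.115 0.1247 0.1309
    0.02 27 0.1193 0.1282 0.1363
    0.03 34 0.121 0.1336 0.1475
    0.04 41 0.1291 0.1431 0.1544
    0.05 30 0.1237 0.136 0.1573
  slopes lo/med/hi [0.561, 0.475, 0.544]
scene now foot plane [-0.      0.0023  0.0098] 785
  plate face x= [ 0.0072  0.0031 -0.0358] 626
    -0.05 35
[... 404 characters left out ...]
t plane [ 0.0025 -0.0019  0.0112] 114
    -0.05 12 0.1173 0.1277 0.129
    -0.04 9 0.1197 0.1211 0.1224
    -0.03 9 0.1207 0.1216 0.1241
    -0.02 8 0.1203 0.1219 0.1231
  slopes lo/med/hi [0.1, -0.169, -0.16]
top1 foot plane [ 0.0015 -0.0047  0.0108] 1409
  plate face x= [ 0.0078 -0.0116 -0.0319] 34
    -0.05 9 0.1045 0.1089 0.1109
    -0.04 10 0.097 0.1056 0.1089
    -0.03 7 0.1086 0.1113 0.1144
    -0.02 9 0.1124 0.1158 0.1211
    -0.01 13 0.118 0.1212 0.1315
    0.0 14 0.1232 0.1263 0.1292
    0.01 13 0.1174 0.1297 0.1339
    0.02 9 0.1331 0.1361 0.1389
    0.03 8 0.1385 0.1403 0.1509
    0.04 11 0.1448 0.1533 0.1558
    0.05 7 0.1285 0.1542 0.1585
  slopes lo/med/hi [0.41, 0.505, 0.528]
```

Both depth cameras put the start at about 0.46 rad and the present angle at about 0.1 rad, with the foot plane reading level to 0.002. The turn followed the tool, but closing didn't fully align the flats. I'll turn a further 5° and remeasure.

```bash
cat > meas.py <<'E'
from rect import *
o=np.array((.526,-.0678)); psi=np.radians(11.4)
def meas(N=6,save=None):
    fr=[vision.camera("scene") for _ in range(N)]; c=fr[0]; I=np.mean([k["img"] for k in fr],0); W=np.median([cloud(k) for k in fr],0)
    B=bframe(W,o,psi); q=B[(B[...,0]>-.046)&(B[...,0]<-.0385)&(abs(B[...,1])<.055)&(abs(B[...,2]-.115)<.045)]
    r=np.array([(y,*np.percentile(q[abs(q[:,1]-y)<.005,2],[5,50,95])) for y in (-.05,-.04,-.03,-.02,.02,.03,.04,.05)])
    print("depth slopes",[round(float(np.polyfit(r[:,0],r[:,k],1)[0]),3) for k in (1,2,3)])
    if save:
        g=np.clip(rectify(I,c)*1.3,0,255).astype(np.uint8).copy()
        for z in (.124,.106): cv2.line(g,(0,int((.165-z)/.00025)),(680,int((.165-z)/.00025)),(0,255,0),1)
        cv2.imwrite(save,g[...,::-1])
def st():
    s=manip.observe(); print(round(s["time_s"],2),s["position"].round(4),s["orientation"].round(2),"F",s["force"].round(1),"M",s["ft_torque"].round(2),"gap",round(s["finger_gap"]*93,2),"g",round(s["gripper_force"],1))
E
python3 - <<'E'
from meas import *
for r in (157.5,155): manip.move_l([*o,.115],[r,0,11.4],velocity=.05); st()
manip.hold(.3); meas(save="pics/r7.png"); manip.hold(.5); st()
E
```

```text
10.07 [ 0.526  -0.0678  0.115 ] [1.5745e+02 2.0000e-02 1.1430e+01] F [-3.3 -1.2  2.2] M [-0.19  0.56 -0.22] gap 30.53 g 30.0
10.32 [ 0.526  -0.0678  0.115 ] [1.5498e+02 1.0000e-02 1.1420e+01] F [-3.4 -1.8  2.7] M [-0.07  0.54 -0.22] gap 30.09 g 30.0
depth slopes [0.011, -0.002, -0.006]
11.43 [ 0.526  -0.0678  0.115 ] [155.   -0.   11.4] F [-3.4  0.2  2.5] M [ 0.1   0.61 -0.22] gap 30.48 g 30.0
```

View pics/r7.png

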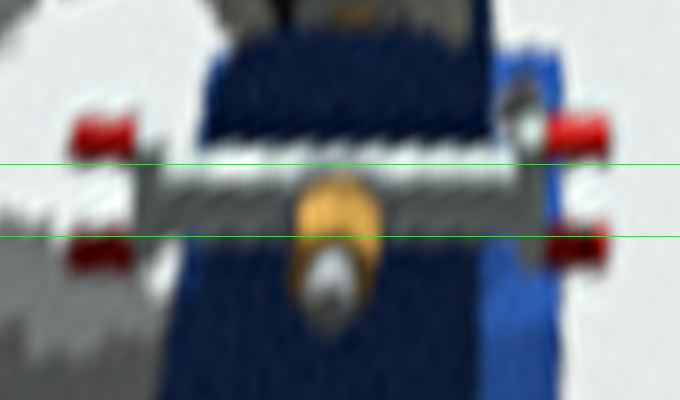

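The rectified view is now level. The prongs are at (103,138)/(103,250) on the left and (577,135)/(577,248) on the right, aligned both horizontally and vertically, and the depth slope is about 0. I'll check that it holds, then hand in.

```bash
python3 - <<'E'
from meas import *
manip.hold(1.0); meas(); st()
for n in ("label_tape","dropper_bottle","timer"): print(n,[np.round(d["centre"],3).tolist() for d in finder.landmark_of("scene",n)])
print(manip.hand_in())
E
```

```text
depth slopes [0.002, 0.004, -0.01]
12.72 [ 0.526  -0.0678  0.115 ] [155.    0.   11.4] F [-4.6 -1.   3. ] M [-0.07  0.73 -0.31] gap 30.66 g 30.0
label_tape [[0.404, -0.008, -0.003]]
dropper_bottle [[0.578, -0.217, 0.001]]
timer [[0.467, 0.215, 0.002], [0.499, 0.098, -0.003], [0.605, 0.103, -0.004]]
the job is handed in; nothing more can be done
None
```

I turned the bolt head until the cross bar measured level (within about 0.01 rad) and handed the job in at about 13 s, still gripping the head at 30 N; the tape roll, bottle and timer had not moved.

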